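# Peel the top tray off the stack and present it over the light panel

## Task

The top tray of the nested stack sticks to the one below, which is full of rubber rings: peel it off by raising its corner with the upright lug first, while the opposite corner still sits in the stack, then lift it clear. Carry it over the flat light panel and finish while still holding it there, level and still, centred over the panel and some 15 cm above it, so that it can be inspected. Leave the stack below where it stands and do not disturb the two loose rings or the carton.

Things in the scene. Friction and masses are not known exactly. Their poses are not given: they have to be found in the camera images.
- stack: Lower part of the stack: grey formed trays nested as one loose piece, about 2.2 kg, full of black rubber rings (hidden at first). Rim 200 (x) by 140 (y) mm, 75 mm high. Origin at the centre of its underside, on the table; z up, x along the long side. The top tray's rim lies on its rim. Outside its short sides (x = +-113 mm, y = +-35 mm) stand four small posts with the sprung tabs.
- tab0 (a joint): Angle (rad) of the sprung tab nearest the lug, one of four alike on the stack's posts: 12 mm long, 16 mm wide, reaching 4 mm over the top tray's rim, highest point 84 mm above the table. 0 = lying on the rim, grows as the rim lifts it; lets go when the rim there has risen about 10 mm, at about 5 N each, and springs back. Raised by the lug they give in turn, the first at a pull of about 12 N.
- tray: The top tray, to be peeled off, grey, about 0.14 kg: rim 200 (x) by 140 (y) mm, 4 mm thick, round a basin that reaches 16 mm below the rim into the stack with 4 mm play. Origin: centre of the basin's underside, 59 mm above the table at first (rim's top at +20 mm); z up, x along the long side, within 30 degrees of straight away from the robot. The lug stands on the rim at its +x +y corner.
- lug_grip (a point): Where to pinch the lug, the tray's only upright part: a plate 10 mm thick, 26 mm wide, 40 mm high on the rim at tray x = 88, y = 58 mm. Point on its middle line, 26 mm above the rim's top, 14 mm below its top edge. Its broad faces look along the line to the far corner (0.61 rad from tray x towards y): fingers close along that line. Same axes as the tray.
- lug_corner (a point): Underside of the tray's rim at the outer corner by the lug (tray x = 100, y = 70, z = 16 mm); 75 mm above the table at the start.
- far_corner (a point): Underside of the tray's rim at the opposite corner (tray x = -100, y = -70, z = 16 mm): it stays seated in the stack while the lug's corner is raised, so that the tray turns about this point.
- panel: Flat light panel fixed on the table, aluminium frame with a white face, 220 by 160 mm and 11 mm thick. Origin at the centre of its underside. It lies beside the stack, left or right of it.
- ring_a: Bystander: black rubber ring, 32 mm outside, 24 mm high, standing between stack and panel. Origin at the centre of its underside.
- ring_b: Bystander: the same kind of ring, nearer the robot.
- carton: Bystander: low open cardboard carton, 80 by 120 by 40 mm high, beyond the work. Origin at the centre of its underside.
Mind the look-alikes: they are no part of the job. What is shaped like the tray but purple is not meant.

How it is judged:
By the outcome, as a careful person would: the job done as asked, in the order asked, and still so for the second after the job is handed in, while the arm keeps its last pose, push and grip.
It also fails if it takes over 48 s, if anything falls off the work surface, if the arm or the gripper's body presses on something with over 40 N, if the wrist force passes 120 N, or if a joint passes its speed limit or range.

## Robot

A 7-joint arm with a two-finger parallel gripper is mounted at the origin on the work surface. World frame = base frame: x ahead of the robot, y to its left, z up, the work surface at z = 0. Lengths are in m, angles in rad, forces in N, time in s.
With the tool pointing down it reaches from about 0.35 to 0.9 m from the base axis. Payload 19.9 kg.
Tool frame: the origin (TCP) lies on the centre line of the jaws, within the pads' length; the fingertips stand 8 mm ahead of it and the grasp point (between the pads) lies 11 mm behind it; z points along the fingers, y is the direction in which the jaws open and shut (so a half turn about z gives the same grasp; the last joint's range is limited). The gripper opens to 85 mm and grips with 20 to 120 N. Pads are 22 mm wide; open, the fingers measure 114 mm over their backs; the gripper's body (76 mm by 85 mm) begins 54 mm behind the grasp point. The pads swing forward as they close: fully open they stand 13 mm farther back than shut.
Start: joints at [-1.23, 0.417, -0.01, 1.614, 0.005, 1.111, -0.053], TCP at [0.233, 0.58, 0.239] pointing down, gripper open.
Joint ranges: [-2.81, 2.81], [-0.39, 2.02], [-1.27, 1.25], [0.06, 2.57], [-1.19, 4.33], [0.19, 2], [-2.82, 2.82]. Speed limits (rad/s): [1.89, 1.89, 2.39, 2.39, 3.01, 3.01, 3.01].

## Interface

Orientations are given as a unit quaternion [w, x, y, z].
In Python, from cell import status, eyes, r gives the robot as it stands.
- The arm moves only by the tool apply_moves, never from a script. Its argument "deltas" is one flat list of numbers, 7 for each row, row after row: the turn, a rotation vector about the tool's x, y, z in degrees, then the shift along the tool's x, y, z in cm, then the finger opening in cm, from 0 to 8.54. A call has 1 to 12 rows; each row shifts and turns the commanded pose from where the row before left it, along the tool's axes as they then stand; what a row does not reach is not made up. A row lasts 1/12 s, in which the tool goes at most 41.7 mm and 7.16 degrees, less where a joint would pass 70% of its speed; a pose out of reach is approached as far as the arm can. A call with a gripper value outside its range is refused whole. The fingers move at their own pace and stop on an object; "grip_force" is the grip in N (left out, the last holds). Time passes only in rows, so rows that do not move let the fingers close. It gives the time, the measured TCP pose, the force and the opening at its end, in the units of the state.
- status.get_state(): the state, without advancing time (a new reading comes with each control period).
- eyes.snapshot(name): name is "scene" or "top"; returns a dict with "frame" (480x640x3 uint8, red, green, blue), "fx", "fy", "cx", "cy" (pixels), "world_from_camera" (4x4, takes a point from camera to world coordinates). Camera axes: x right, y up, looking along -z (the intrinsics and any distortion apply to the point x, -y, -z); pixel columns grow to the right and rows downward; lengths in m; the calibration is good to about 2 mm. A picture is of the moment at which its call begins. There is no depth.
- r.sign_off(): hands the job in, once; it reports no verdict.
The state is a dict: "time": time; "joints": joint angles; "dq": joint speeds; "joint_efforts": joint torques, N m; "tool_pos": TCP position; "eef_rot": TCP orientation; "ft_force": force on the tool from outside, world axes, zero at the start; "ft_torque": the same for the moment, N m; "grip_width": finger opening in m.
Only numpy, scipy, OpenCV 4.12 (cv2) and the standard library are available. Lean on these libraries where they do the work, as an engineer would, in place of code of your own. Each camera call takes 0.05 s, during which the arm holds its last target. There are 200 camera calls.

## Working session

There is one attempt and no reset: what is moved stays moved. The work goes in short steps, Python scripts to look and compute and a tool call to move; the robot and the scene stay as the last step left them, time stands still between calls to the robot, and variables do not carry over. Pictures are saved under pics/ and viewed, about 8 in all and at most 12, crops included, and the job is handed in when it is done.

Besides the shell and the picture viewer there is one more tool, called after "Call:" by a JSON object that holds its "fn" and its "kwargs", one argument or row to a line. apply_moves: Moves the arm, as the interface text tells. Its arguments: {"type":"object","properties":{"deltas":{"type":"array"},"grip_force":{"type":"number"}},"required":["deltas"]}

```bash
mkdir -p pics; cat > h.py <<'E'
import numpy as np,cv2
from cell import status,eyes,r
from scipy.spatial.transform import Rotation as R
def snap(n,f):
    s=eyes.snapshot(n); cv2.imwrite(f,cv2.cvtColor(s['frame'],cv2.COLOR_RGB2BGR)); return s
def ray(s,u,v):
    M=np.array(s['world_from_camera']); d=M[:3,:3]@np.array([(u-s['cx'])/s['fx'],-(v-s['cy'])/s['fy'],-1]); return M[:3,3],d
def atz(s,u,v,z):
    o,d=ray(s,u,v); return o+d*(z-o[2])/d[2]
def proj(s,p):
    M=np.array(s['world_from_camera']); q=M[:3,:3].T@(np.array(p)-M[:3,3]); return s['cx']-s['fx']*q[0]/q[2], s['cy']+s['fy']*q[1]/q[2]
E
ls; python3 - <<'E'
from h import *
import pickle
S={n:snap(n,f'pics/{n}0.png') for n in('scene','top')}
pickle.dump(S,open('s0.pkl','wb'))
for n in S: print(n,{k:v for k,v in S[n].items() if k!='frame'})
print(status.get_state())
E
```

```text
h.py
pics
scene {'fx': 588.9528134967965, 'fy': 588.9528134967965, 'cx': 322.3491120580902, 'cy': 239.47036824238486, 'world_from_camera': array([[ 0.69494283, -0.40953654,  0.59104508,  1.19903458],
       [ 0.71894695,  0.38083972, -0.58144337, -0.6813459 ],
       [ 0.01302886,  0.82899996,  0.55909688,  0.6669054 ],
       [ 0.        ,  0.        ,  0.        ,  1.        ]])}
top {'fx': 563.3288075180326, 'fy': 563.3288075180326, 'cx': 306.10780286290327, 'cy': 241.26928261424402, 'world_from_camera': array([[ 0.02450117,  0.99729399, -0.06931374,  0.45774383],
       [-0.99963128,  0.0252523 ,  0.00998115, -0.04685249],
       [ 0.01170447,  0.06904364,  0.99754498,  1.3130588 ],
       [ 0.        ,  0.        ,  0.        ,  1.        ]])}
{'time': 0.1, 'joints': array([-1.23051689,  0.41793622, -0.01032981,  1.61411424,  0.00471276,
        1.11069505, -0.05301834]), 'dq': array([-3.62620825e-04,  7.48032328e-05, -2.19847775e-03, -1.77654158e-03,
        7.39684072e-04, -4.76167202e-04, -9.59568055e-05]), 'joint_efforts': array([ 9.81050689e-04, -8.65820503e+01,  6.80100694e-01, -4.35636485e+01,
        1.92353921e-02,  4.99617876e-03, -2.28275928e-05]), 'tool_pos': array([0.23274031, 0.57972021, 0.2387089 ]), 'eef_rot': array([-6.38129900e-05,  1.89722760e-01,  9.81837540e-01, -5.60903915e-04]), 'ft_force': array([-0.91348576,  0.26306578, -0.41580124]), 'ft_torque': array([-0.00144249, -0.01020344,  0.02058038]), 'grip_width': 0.08555352285346964}
```

View pics/top0.png

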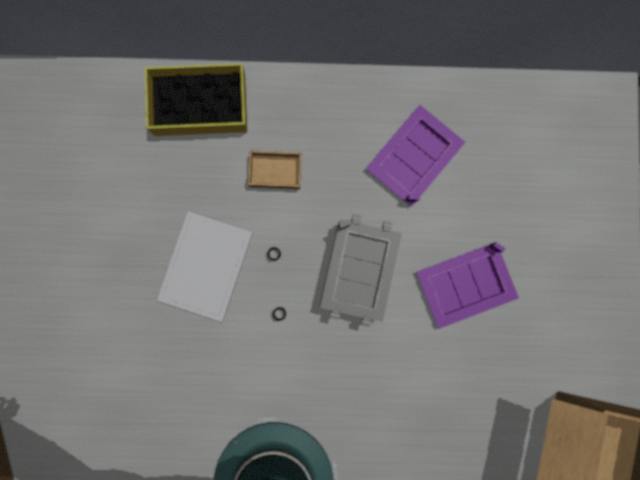

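View pics/scene0.png

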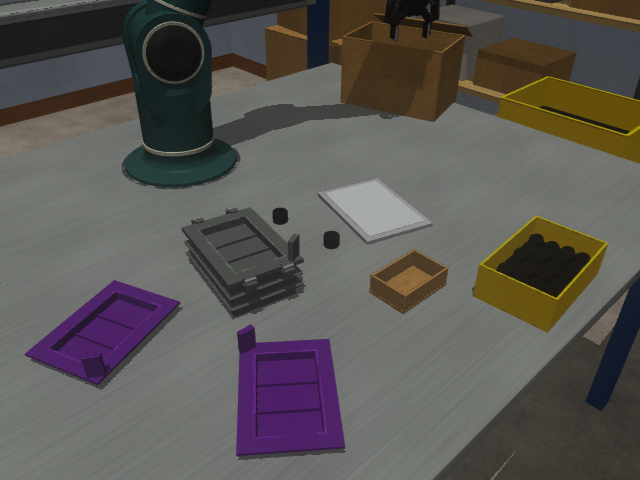

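The top view shows the grey tray at about (362,272), with its lug at (345,223). The panel is at (205,266), the rings at (273,254) and (279,314), and the carton at (274,170). There are three tray-shaped things: grey at (362,272), purple at (415,155) and purple at (467,285). The grey one fits, because it is nested on a stack with tabs and its lug is at the far-left (+x+y) corner. I'll confirm this in an enlarged crop.

```bash
python3 - <<'E'
import cv2,numpy as np
a=cv2.imread('pics/top0.png')[200:340,300:420]; b=cv2.imread('pics/scene0.png')[190:330,170:320]
a=cv2.resize(a,None,fx=4,fy=4,interpolation=2)[:, :]; b=cv2.resize(b,None,fx=2.1,fy=2.1,interpolation=2)
c=np.zeros((560,800,3),np.uint8); c[:,:480]=a; c[:b.shape[0],485:800]=b[:,:315]
cv2.imwrite('pics/c1.png',c)
E
```

```text
(no output)
```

View pics/c1.png

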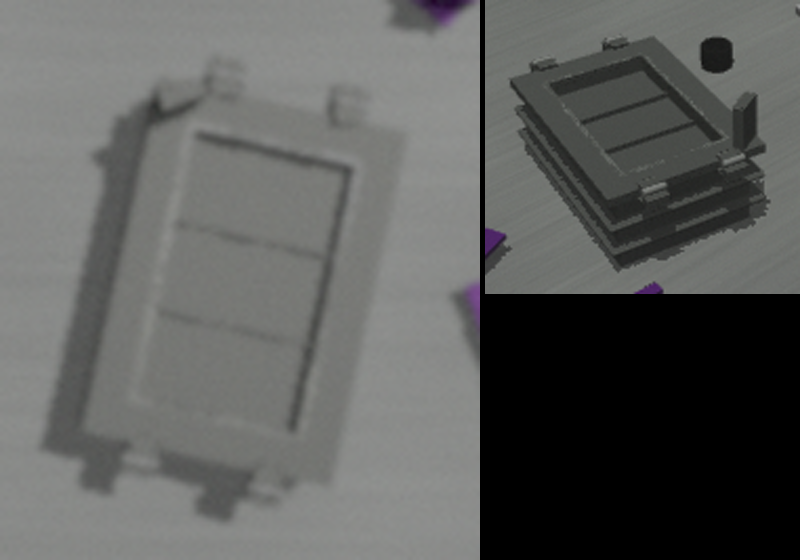

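The crop confirms it: a grey tray on nested trays with sprung tabs, and the upright lug at the far-left rim corner (crop (180,95)). The rim corners are at (406,131), (332,483) and (82,430).

```bash
cat > m.py <<'E'
from h import *
import pickle
from scipy.optimize import least_squares
S=pickle.load(open('s0.pkl','rb'));T=S['top'];C=S['scene']
def fit(obs,hx,hy,z):
    def f(p):
        c,s=np.cos(p[2]),np.sin(p[2]); e=[]
        for (a,b),(cam,u,v) in obs:
            q=proj(cam,[p[0]+c*a*hx-s*b*hy,p[1]+s*a*hx+c*b*hy,z]); e+=[q[0]-u,q[1]-v]
        return e
    o=least_squares(f,[.45,0,0.]); return o.x,np.round(o.fun,1)
t=lambda u,v:(T,300+(u-1.5)/4,200+(v-1.5)/4)
k=lambda u,v:(C,170+(u-485)/2.1,190+v/2.1)
ob=[((1,-1),t(406,131)),((-1,-1),t(332,483)),((-1,1),t(82,430)),
 ((-1,1),k(655,37)),((-1,-1),k(511,80)),((1,-1),k(612,200))]
print(fit(ob[:3],.1,.07,.079)); print(fit(ob[3:],.1,.07,.079)); tr=fit(ob,.1,.07,.079); print('tray',tr)
pa=fit([((1,1),(T,189,212)),((1,-1),(T,251,233)),((-1,-1),(T,222,321)),((-1,1),(T,158,300))],.11,.08,.011);print('panel',pa)
x,y,th=tr[0]; c,s=np.cos(th),np.sin(th)
g=lambda a,b,z:np.array([x+c*a-s*b,y+s*a+c*b,z])
for n,p in dict(lug=g(.088,.058,.105),lugtop=g(.088,.058,.119),far=g(-.1,-.07,.075)).items(): print(n,p.round(4),proj(T,p),proj(C,p))
for n,(u,v,z) in dict(ring_a=(274,254,.012),ring_b=(279,314,.012),carton=(274,170,.02)).items(): print(n,atz(T,u,v,z).round(3))
print('line angle deg',np.degrees(th+.61))
E
python3 m.py
```

```text
(array([ 0.48517494, -0.1805759 , -0.19234324]), array([ 0.2, -0.7,  0. ,  0.6, -0.2,  0. ]))
(array([ 0.48758527, -0.18118989, -0.1900407 ]), array([-0.1, -0.5,  0.1, -0.2,  0. ,  0.5]))
tray (array([ 0.48606479, -0.18056723, -0.19075982]), array([ 0.1, -1.2,  0.1,  0.2, -0.2, -0.3, -0.3, -0.9, -0.1, -0.7, -0.3,
       -0.1]))
panel (array([ 0.48472211,  0.17154549, -0.29367153]), array([-1.2, -1.7,  2.2, -1.1,  0.6,  1.8, -1.6,  0.9]))
lug [ 0.5835 -0.1403  0.105 ] (np.float64(344.3009768951622), np.float64(222.89901720988343)) (np.float64(294.9796847192687), np.float64(244.02234265361506))
lugtop [ 0.5835 -0.1403  0.119 ] (np.float64(344.8220575020719), np.float64(222.23188764131473)) (np.float64(294.8712274600712), np.float64(237.1172572167969))
far [ 0.3746 -0.2303  0.075 ] (np.float64(382.47389912641484), np.float64(320.4435477318747)) (np.float64(182.58966865453084), np.float64(229.27365100251012))
ring_a [0.517 0.014 0.012]
ring_b [ 0.379 -0.002  0.012]
carton [0.711 0.019 0.02 ]
line angle deg 24.020693046392196
```

Call:
{"fn": "apply_moves", "kwargs": {
  "deltas": [0,0,6.3,0,0,0,6,0,0,6.3,0,0,0,6,0,0,6.3,0,0,0,6,0,0,6.3,0,0,0,6,0,0,6.3,0,0,0,6,0,0,6.3,0,0,0,6,0,0,6.3,0,0,0,6]
}}

```text
time: 0.68
tool_pos: [0.2328, 0.5798, 0.2389]
eef_rot: [0.0, 0.547, 0.837, -0.0]
ft_force: [0.2, 0.0, 0.1]
grip_width: 0.0598
```

Call:
{"fn": "apply_moves", "kwargs": {
  "deltas": [0,0,0,-2,0.1,0,6,0,0,0,-3.4,0.1,0,6,0,0,0,-3.4,0.1,0,6,0,0,0,-3.4,0.1,0,6,0,0,0,-3.4,0.1,0,6,0,0,0,-3.4,0.1,0,6,0,0,0,-3.4,0.1,0,6,0,0,0,-3.4,0.1,0,6,0,0,0,-3.4,0.1,0,6,0,0,0,-3.4,0.1,0,6,0,0,0,-3.4,0.1,0,6,0,0,0,-3.4,0.1,0,6]
}}

```text
time: 1.68
tool_pos: [0.4045, 0.2233, 0.2393]
eef_rot: [-0.0, 0.544, 0.839, -0.0]
ft_force: [1.1, 0.1, 0.3]
grip_width: 0.0598
```

Call:
{"fn": "apply_moves", "kwargs": {
  "deltas": [0,0,0,-3.4,0.1,0,6,0,0,0,-3.4,0.1,0,6,0,0,0,-3.4,0.1,0,6,0,0,0,-3.4,0.1,0,6,0,0,0,-3.4,0.1,0,6,0,0,0,-3.4,0.1,0,6,0,0,0,-3.4,0.1,0,6,0,0,0,-3.4,0.1,0,6,0,0,0,-3.4,0.1,0,6,0,0,0,-3.4,0.1,0,6,0,0,0,-2,0.1,0,6,0,0,0,0,0,0,6]
}}

```text
time: 2.68
tool_pos: [0.5614, -0.1038, 0.239]
eef_rot: [0.0, 0.546, 0.837, -0.001]
ft_force: [-0.4, -0.2, -1.4]
grip_width: 0.0601
```

Call:
{"fn": "apply_moves", "kwargs": {
  "deltas": [0,0,0,-1.5,0.2,1,6,0,0,0,-1.7,0.2,2,6,0,0,0,-1.0,0.1,2,6,0,0,0,0,0,2,6,0,0,0,0,0,1,6,0,0,0,0,0,0.7,6,0,0,0,0,0,0,6,0,0,0,0,0,0,6]
}}

```text
time: 3.35
tool_pos: [0.5827, -0.1353, 0.1529]
eef_rot: [0.0, 0.544, 0.839, 0.0]
ft_force: [-0.6, 0.6, 0.3]
grip_width: 0.0599
```

```bash
python3 - <<'E'
from h import *
s=snap('scene','pics/s1.png'); t=snap('top','pics/t1.png')
a=cv2.imread('pics/s1.png')[130:290,200:360]; b=cv2.imread('pics/t1.png')[170:270,290:390]
cv2.imwrite('pics/c2.png',np.hstack([cv2.resize(a,(400,400),interpolation=2),cv2.resize(b,(400,400),interpolation=2)]))
st=status.get_state(); print(st['tool_pos'],st['joints'])
p=st['tool_pos'];print(proj(s,p),proj(t,p))
E
```

```text
[ 0.58302128 -0.13544489  0.15345075] [-0.22889466  0.5134167   0.53776867  1.77461225 -0.31743292  0.93905982
  0.86121424]
(np.float64(296.62205714948493), np.float64(218.47588452740217)) (np.float64(343.8085922707391), np.float64(220.67555241494688))
```

View pics/c2.png

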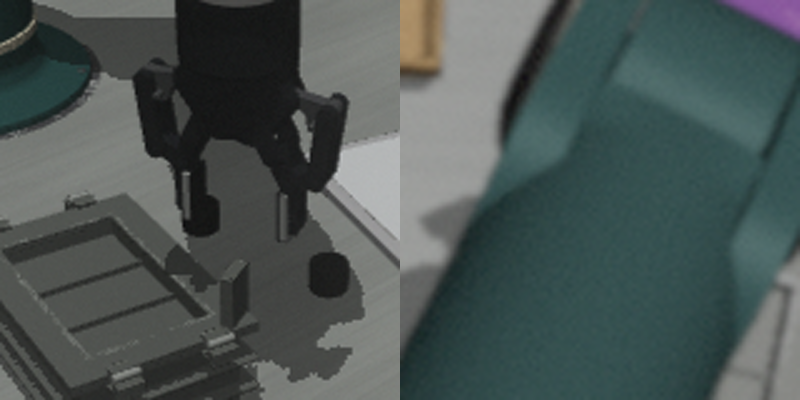

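The lug top, at crop (236,268), lies midway between the two pads at (185,210) and (283,225), as predicted. I'll go down and pinch it.

Call:
{"fn": "apply_moves", "kwargs": {
  "deltas": [0,0,0,-0.5,-0.1,0.8,5,0,0,0,0,0,1,5,0,0,0,0,0,1,5,0,0,0,0,0,1,5,0,0,0,0,0,1,5,0,0,0,0,0,0.6,5,0,0,0,0,0,0.3,5,0,0,0,0,0,0,5,0,0,0,0,0,0,5],
  "grip_force": 80
}}

```text
time: 4.2
tool_pos: [0.5837, -0.1407, 0.0954]
eef_rot: [0.0, 0.544, 0.839, -0.0]
ft_force: [-0.2, -0.4, 0.2]
grip_width: 0.0499
```

Call:
{"fn": "apply_moves", "kwargs": {
  "deltas": [0,0,0,0,0,0,3.0,0,0,0,0,0,0,2.2,0,0,0,0,0,0,1.6,0,0,0,0,0,0,1.4,0,0,0,0,0,0,1.2]
}}

```text
time: 4.62
tool_pos: [0.5836, -0.1407, 0.0955]
eef_rot: [0.0, 0.544, 0.839, -0.0]
ft_force: [-0.1, -0.2, 0.6]
grip_width: 0.0121
```

Now I'll close the jaws.

Call:
{"fn": "apply_moves", "kwargs": {
  "deltas": [0,0,0,0,0,0,0.9,0,0,0,0,0,0,0.6,0,0,0,0,0,0,0.3,0,0,0,0,0,0,0,0,0,0,0,0,0,0,0,0,0,0,0,0,0],
  "grip_force": 80
}}

```text
time: 5.12
tool_pos: [0.5837, -0.1407, 0.0956]
eef_rot: [0.0, 0.544, 0.839, 0.0]
ft_force: [-2.9, 0.2, 5.0]
grip_width: 0.0088
```

Call:
{"fn": "apply_moves", "kwargs": {
  "deltas": [-0.5,0,0,0,-0.018,-0.2,0,-0.5,0,0,0,-0.018,-0.2,0,-0.5,0,0,0,-0.018,-0.2,0,-0.5,0,0,0,-0.018,-0.2,0],
  "grip_force": 100
}}

```text
time: 5.45
tool_pos: [0.5825, -0.1407, 0.1031]
eef_rot: [0.009, 0.544, 0.839, 0.015]
ft_force: [2.4, 0.2, -10.2]
grip_width: 0.0083
```

Call:
{"fn": "apply_moves", "kwargs": {
  "deltas": [-0.5,0,0,0,-0.018,-0.2,0,-0.5,0,0,0,-0.018,-0.2,0,-0.5,0,0,0,-0.018,-0.2,0,-0.5,0,0,0,-0.018,-0.2,0,-0.5,0,0,0,-0.018,-0.2,0,-0.5,0,0,0,-0.018,-0.2,0,-0.5,0,0,0,-0.018,-0.2,0,-0.5,0,0,0,-0.018,-0.2,0]
}}

```text
time: 6.12
tool_pos: [0.5807, -0.1422, 0.1196]
eef_rot: [0.029, 0.544, 0.838, 0.044]
ft_force: [-2.8, -0.8, -3.5]
grip_width: 0.0086
```

```bash
python3 - <<'E'
from h import *
s=snap('scene','pics/s2.png')
cv2.imwrite('pics/c3.png',cv2.resize(cv2.imread('pics/s2.png')[130:330,150:360],None,fx=2.8,fy=2.8,interpolation=2))
st=status.get_state(); print(st['tool_pos'],st['joints'],st['ft_force'],st['ft_torque'])
E
```

```text
[ 0.58067427 -0.14246665  0.11992769] [-0.14613688  0.50969328  0.47265566  1.8599696  -0.42030526  0.7790448
  0.97828887] [-1.68606988  0.0925918  -2.28929138] [-0.25929538  0.44635006 -0.24941589]
```

View pics/c3.png

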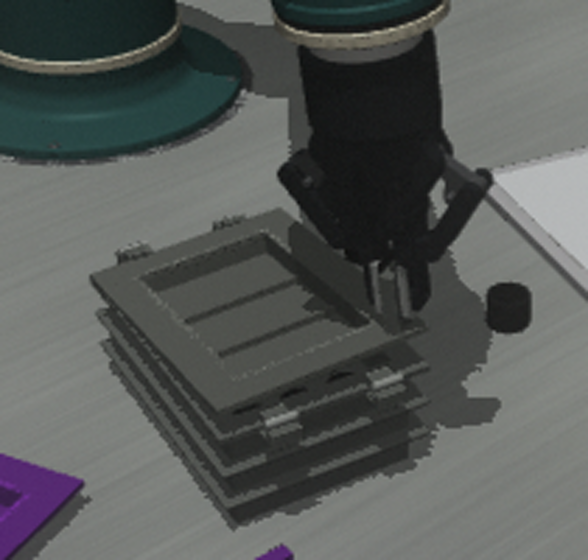

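The near edge is up: tabs at crop (280,420) and (385,380) have let go and rings show beneath, while the far corner (135,255) is still seated. I'll keep turning.

Call:
{"fn": "apply_moves", "kwargs": {
  "deltas": [-0.8,0,0,0,-0.028,-0.32,0,-0.8,0,0,0,-0.028,-0.32,0,-0.8,0,0,0,-0.028,-0.32,0,-0.8,0,0,0,-0.028,-0.32,0,-0.8,0,0,0,-0.028,-0.32,0,-0.8,0,0,0,-0.028,-0.32,0,-0.8,0,0,0,-0.028,-0.32,0,-0.8,0,0,0,-0.028,-0.32,0,-0.8,0,0,0,-0.028,-0.32,0]
}}

```text
time: 6.92
tool_pos: [0.5744, -0.1448, 0.1478]
eef_rot: [0.063, 0.541, 0.833, 0.097]
ft_force: [3.7, -0.1, -0.9]
grip_width: 0.0082
```

Call:
{"fn": "apply_moves", "kwargs": {
  "deltas": [-0.8,0,0,0,-0.028,-0.32,0,-0.8,0,0,0,-0.028,-0.32,0,-0.8,0,0,0,-0.028,-0.32,0,-0.8,0,0,0,-0.028,-0.32,0,-0.8,0,0,0,-0.028,-0.32,0,-0.8,0,0,0,-0.028,-0.32,0,-0.8,0,0,0,-0.028,-0.32,0,-0.8,0,0,0,-0.028,-0.32,0,-0.8,0,0,0,-0.028,-0.32,0,-0.8,0,0,0,-0.028,-0.32,0,0,0,0,0,0,0,0]
}}

```text
time: 7.83
tool_pos: [0.5628, -0.1502, 0.1774]
eef_rot: [0.101, 0.536, 0.824, 0.155]
ft_force: [4.1, 0.9, -1.6]
grip_width: 0.0087
```

```bash
python3 - <<'E'
from h import *
s=snap('scene','pics/s3.png')
cv2.imwrite('pics/c4.png',cv2.resize(cv2.imread('pics/s3.png')[130:330,150:360],None,fx=2.8,fy=2.8,interpolation=2))
st=status.get_state(); print(st['tool_pos'],st['joints'],st['ft_force'],st['ft_torque'])
q=st['eef_rot'];M=R.from_quat(q[[1,2,3,0]]).as_matrix();print(M.round(3), st['tool_pos']+M@[0.0,-.2275,.0206])
E
```

```text
[ 0.5629313  -0.15004878  0.17720577] [ 0.01598569  0.31859729  0.37727591  2.00169791 -0.62967107  0.66677052
  1.24681059] [ 2.67626104  0.51470336 -2.57614872] [-0.02522402 -0.4548608  -0.05151698]
[[-0.406  0.852  0.331]
 [ 0.914  0.379  0.147]
 [ 0.     0.362 -0.932]] [ 0.37598493 -0.23320674  0.075636  ]
```

View pics/c4.png

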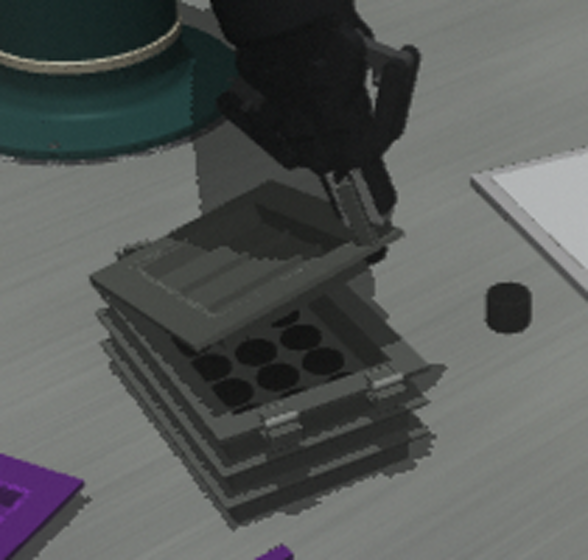

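The tray has turned 21° about the seated far corner, and the stack hasn't moved. Another 9–10° should free the last tab, then I'll lift straight up.

Call:
{"fn": "apply_moves", "kwargs": {
  "deltas": [-0.8,0,0,0,-0.028,-0.32,0,-0.8,0,0,0,-0.028,-0.32,0,-0.8,0,0,0,-0.028,-0.32,0,-0.8,0,0,0,-0.028,-0.32,0,-0.8,0,0,0,-0.028,-0.32,0,-0.8,0,0,0,-0.028,-0.32,0,-0.8,0,0,0,-0.028,-0.32,0,-0.8,0,0,0,-0.028,-0.32,0,-0.8,0,0,0,-0.028,-0.32,0,-0.8,0,0,0,-0.028,-0.32,0,-0.8,0,0,0,-0.028,-0.32,0,-0.8,0,0,0,-0.028,-0.32,0]
}}

```text
time: 8.88
tool_pos: [0.5454, -0.1581, 0.2107]
eef_rot: [0.145, 0.525, 0.809, 0.223]
ft_force: [4.2, -2.0, -1.0]
grip_width: 0.0088
```

```bash
python3 - <<'E'
from h import *
st=status.get_state(); print(st['tool_pos'],st['joints'],st['ft_force'],st['ft_torque'])
q=st['eef_rot'];M=R.from_quat(q[[1,2,3,0]]).as_matrix();print(M.round(3), st['tool_pos']+M@[0.0,-.2275,.0206]); print('up in tool',M.T@[0,0,1])
E
```

```text
[ 0.54536231 -0.15807295  0.21069625] [ 0.14841572  0.22210984  0.31990841  2.08669816 -0.84687834  0.65069748
  1.50947462] [ 4.20990964 -1.95027024 -1.00998702] [-0.95468533 -0.74534288  0.16135779]
[[-0.407  0.784  0.469]
 [ 0.913  0.35   0.208]
 [-0.001  0.514 -0.858]] [ 0.37676592 -0.23332917  0.07618838]
up in tool [-0.0009364   0.5135464  -0.85806131]
```

Call:
{"fn": "apply_moves", "kwargs": {
  "deltas": [0,0,0,0,0.1,-0.17,0,0,0,0,0,0.15,-0.26,0,0,0,0,0,0.2,-0.34,0,0,0,0,0,0.2,-0.34,0,0,0,0,0,0.25,-0.43,0,0,0,0,0,0.25,-0.43,0,0,0,0,0,0.25,-0.43,0,0,0,0,0,0.25,-0.43,0,0,0,0,0,0.25,-0.43,0,0,0,0,0,0.25,-0.43,0,0,0,0,0,0.2,-0.34,0,0,0,0,0,0.1,-0.17,0]
}}

```text
time: 9.88
tool_pos: [0.5451, -0.158, 0.2595]
eef_rot: [0.145, 0.525, 0.809, 0.223]
ft_force: [0.2, 0.1, -1.4]
grip_width: 0.0083
```

```bash
python3 - <<'E'
from h import *
s=snap('scene','pics/s4.png')
cv2.imwrite('pics/c5.png',cv2.resize(cv2.imread('pics/s4.png')[90:330,150:390],None,fx=2.4,fy=2.4,interpolation=2))
st=status.get_state(); print(st['tool_pos'],st['joints'],st['ft_force'],st['ft_torque'])
E
```

```text
[ 0.54512339 -0.15796682  0.25956482] [ 0.11247398  0.15028376  0.35066098  2.03976493 -0.72087149  0.72556393
  1.364408  ] [ 0.84062744  0.67881155 -1.42680466] [-0.25180427  0.54308212 -0.06470554]
```

View pics/c5.png

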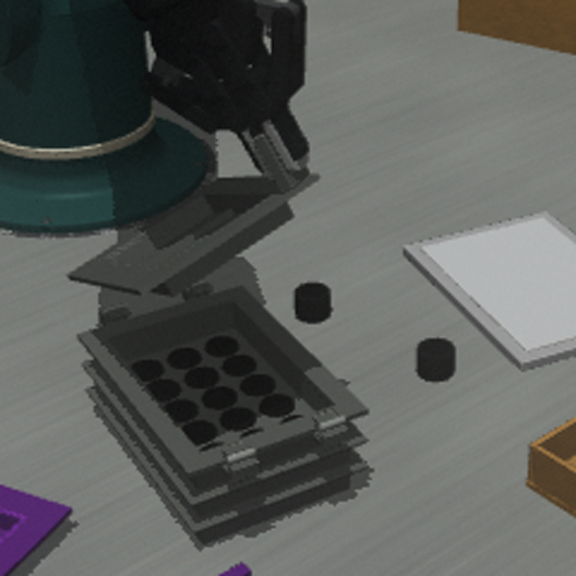

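It's clear of the stack with its rings visible below, and the wrist carries 1.4 N, which is the tray's weight. I'll level it now.

Call:
{"fn": "apply_moves", "kwargs": {
  "deltas": [1,0,0,0,0,0,0,2,0,0,0,0,0,0,3.1,0,0,0,0,0,0,3.1,0,0,0,0,0,0,3.1,0,0,0,0,0,0,3.1,0,0,0,0,0,0,3.1,0,0,0,0,0,0,3.1,0,0,0,0,0,0,3.1,0,0,0,0,0,0,3.1,0,0,0,0,0,0,2,0,0,0,0,0,0,1,0,0,0,0,0,0]
}}

```text
time: 10.93
tool_pos: [0.5454, -0.1572, 0.2584]
eef_rot: [-0.001, 0.544, 0.839, -0.001]
ft_force: [0.8, 0.2, -2.1]
grip_width: 0.0084
```

```bash
cat > st.py <<'E'
from h import *
st=status.get_state(); q=st['eef_rot'];M=R.from_quat(q[[1,2,3,0]]).as_matrix()
print(st['time'],st['tool_pos'],st['ft_force'],st['grip_width'],st['joints'].round(2)); print(M.round(4),'yaw y',np.degrees(np.arctan2(M[1,1],M[0,1])))
print('to go in tool cm',100*M.T@(np.array([.5857,.2016,.197])-st['tool_pos']))
E
python3 st.py
```

```text
10.9333 [ 0.54536744 -0.15723023  0.25838786] [ 0.76403672  0.17934214 -2.07374871] 0.00843451072316341 [-0.12  0.32  0.42  1.75 -0.14  1.11  0.77]
[[-4.082e-01  9.129e-01 -2.200e-03]
 [ 9.129e-01  4.082e-01 -9.000e-04]
 [ 1.000e-04 -2.300e-03 -1.000e+00]] yaw y 24.09046087356136
to go in tool cm [31.11092575 18.34296048  6.09830442]
```

Call:
{"fn": "apply_moves", "kwargs": {
  "deltas": [0,0,0,0.5,0.3,0,0,0,0,0,1,0.6,0,0,0,0,0,1.5,0.9,0,0,0,0,0,1.8,1.06,0,0,0,0,0,1.8,1.06,0,0,0,0,0,1.8,1.06,0,0,0,0,0,1.8,1.06,0,0,0,0,0,1.8,1.06,0,0,0,0,0,1.8,1.06,0,0,0,0,0,1.8,1.06,0,0,0,0,0,1.8,1.06,0,0,0,0,0,1.8,1.06,0,0]
}}

```text
time: 11.93
tool_pos: [0.5699, 0.0654, 0.2589]
eef_rot: [0.0, 0.544, 0.839, 0.001]
ft_force: [-0.5, -0.2, -1.3]
grip_width: 0.0087
```

Call:
{"fn": "apply_moves", "kwargs": {
  "deltas": [0,0,0,1.8,1.06,0,0,0,0,0,1.8,1.06,0,0,0,0,0,1.8,1.06,0,0,0,0,0,1.8,1.06,0,0,0,0,0,1.6,0.95,0,0,0,0,0,1.4,0.82,0,0,0,0,0,1,0.6,0,0,0,0,0,0.5,0.3,0,0,0,0,0,0.2,0.1,0,0,0,0,2,0,0,0,0,0,0,2.2,0,0,0,0,0,0,2,0,0,0,0]
}}

```text
time: 12.93
tool_pos: [0.586, 0.1997, 0.2588]
eef_rot: [0.0, 0.59, 0.807, -0.0]
ft_force: [-0.2, 0.1, -2.1]
grip_width: 0.0086
```

Call:
{"fn": "apply_moves", "kwargs": {
  "deltas": [0,0,0,0,0,0.5,0,0,0,0,0,0,0.9,0,0,0,0,0,0,0.9,0,0,0,0,0,0,0.9,0,0,0,0,0,0,0.9,0,0,0,0,0,0,0.9,0,0,0,0,0,0,0.6,0,0,0,0,0,0,0.4,0,0,0,0,0,0,0.1,0,0,0,0,0,0,0,0,0,0,0,0,0,0,0]
}}

```text
time: 13.85
tool_pos: [0.5861, 0.201, 0.1981]
eef_rot: [0.0, 0.589, 0.808, 0.0]
ft_force: [0.2, -0.9, -1.1]
grip_width: 0.0083
```

```bash
python3 st.py; python3 - <<'E'
from h import *
import pickle
S={n:snap(n,f'pics/{n}5.png') for n in('scene','top')}; pickle.dump(S,open('s5.pkl','wb'))
a=cv2.imread('pics/scene5.png')[60:300,240:560]; b=cv2.imread('pics/top5.png')[170:370,120:400]
cv2.imwrite('pics/c6.png',np.vstack([cv2.resize(a,(400,300),interpolation=2),cv2.resize(b,(400,286),interpolation=2)]))
cv2.imwrite('pics/c7.png',cv2.resize(a,None,fx=2.5,fy=2.5,interpolation=2))
E
```

```text
13.85 [0.58610295 0.20095213 0.19807953] [ 0.15273046 -0.90136414 -1.05985655] 0.008256576740830211 [-0.59  0.46  0.28  1.68 -0.14  1.03  0.05]
[[-3.062e-01  9.520e-01  5.000e-04]
 [ 9.520e-01  3.062e-01  1.000e-04]
 [-1.000e-04  5.000e-04 -1.000e+00]] yaw y 17.828343949420532
to go in tool cm [ 0.0740182  -0.01858115  0.10793937]
```

View pics/c7.png

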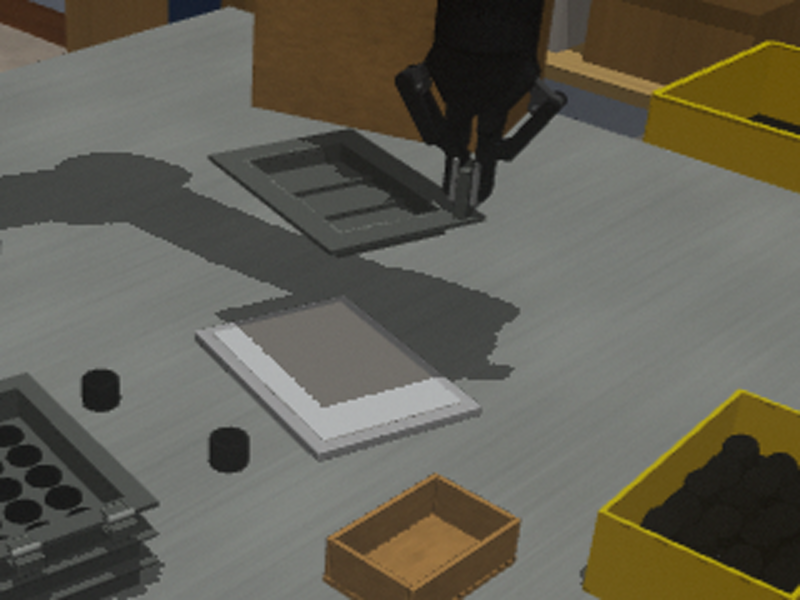

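View pics/top5.png

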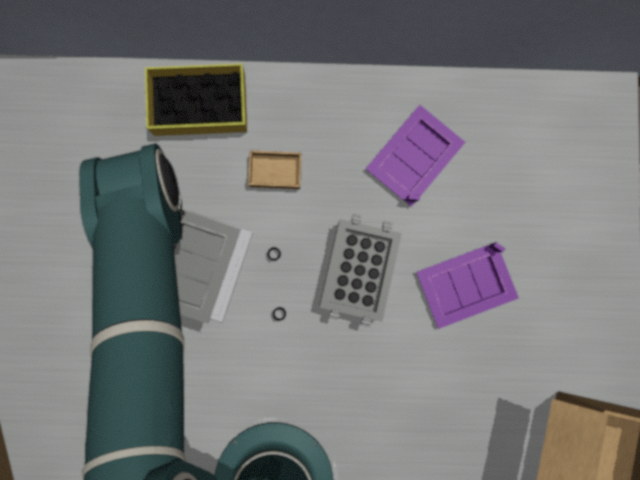

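The tray hangs over the panel. Its rim corners in the scene crop are left (208,157), top (350,130), right (484,216) and bottom (337,250). The stack, rings and carton sit at their old pixels. I'll fit the tray pose and the panel from this crop.

```bash
cat > fin.py <<'E'
from h import *
import pickle
from scipy.optimize import least_squares
S=pickle.load(open('s5.pkl','rb'));C,T=S['scene'],S['top']
k=lambda u,v:(C,240+u/2.5-.3,60+v/2.5-.3)
def res(p,obs,hx,hy,z=None):
    Q=R.from_rotvec(p[3:6]) if z is None else R.from_rotvec([0,0,p[2]])
    e=[]
    for (a,b),(cam,u,v) in obs:
        w=Q.apply([a*hx,b*hy,0])+(p[:3] if z is None else [p[0],p[1],z]); q=proj(cam,w); e+=[q[0]-u,q[1]-v]
    return e
ob=[((-1,-1),k(208,157)),((-1,1),k(350,130)),((1,1),k(484,216)),((1,-1),k(337,250))]
o=least_squares(res,[.48,.17,.18,0,0,-.29],args=(ob,.1,.07)); print('tray rim top',o.x.round(4),np.round(o.fun,1))
Q=R.from_rotvec(o.x[3:]).as_matrix(); print('normal',Q[:,2])
pan=[((-1,-1),k(196,334)),((-1,1),k(343,296)),((1,1),k(481,407)),((1,-1),k(321,452))]
o=least_squares(res,[.48,.17,-.29],args=(pan,.11,.08,.011)); print('panel scene',o.x.round(4),np.round(o.fun,1))
pt=[((1,-1),(T,251,233)),((-1,-1),(T,222,321)),((1,1),(T,189,212)),((-1,1),(T,158,300))]
o=least_squares(res,[.48,.17,-.29],args=(pan+pt,.11,.08,.011)); print('panel both',o.x.round(4),np.round(o.fun,1))
S0=pickle.load(open('s0.pkl','rb'))['top']['frame'].astype(int); d=abs(T['frame'].astype(int)-S0).max(2)>25
for n,(a,b,c,e) in dict(rings=(255,240,295,330),carton=(240,145,310,195),stackrim=(325,210,410,330)).items(): print(n,d[b:e,a:c].sum())
E
python3 fin.py
```

```text
tray rim top [ 4.730e-01  1.846e-01  1.722e-01 -7.800e-03 -3.000e-04 -2.759e-01] [ 0.7 -0.1 -0.7  0.1  0.6 -0.1 -0.5  0.1]
normal [7.43394875e-04 7.77660848e-03 9.99969485e-01]
panel scene [ 0.4891  0.1697 -0.286 ] [-1.  -0.8  0.3 -0.4  1.1 -0.3 -0.4  0.9]
panel both [ 0.4863  0.1716 -0.29  ] [-1.2 -1.7  0.2 -1.1  0.4 -1.  -1.1 -0.   2.1 -1.9  0.8  1.1 -1.4 -2.2
 -1.4  0.4]
rings 0
carton 0
stackrim 2109
```

Level to 0.4°. The offset in the tray fit lies along the single camera's viewing ray, which is its weak direction. Kinematics put the tray centre within about 2 mm of the panel centre and about 15 cm above it. I'll let it settle and hand in.

Call:
{"fn": "apply_moves", "kwargs": {
  "deltas": [0,0,0,0,0,0,0,0,0,0,0,0,0,0,0,0,0,0,0,0,0,0,0,0,0,0,0,0,0,0,0,0,0,0,0,0,0,0,0,0,0,0]
}}

```text
time: 14.45
tool_pos: [0.5859, 0.2009, 0.1978]
eef_rot: [0.0, 0.589, 0.808, 0.0]
ft_force: [-0.3, -0.1, -1.0]
grip_width: 0.0085
```

```bash
python3 st.py; python3 -c "
from h import *
print(abs(status.get_state()['dq']).max()); r.sign_off()"
```

```text
14.45 [0.58593528 0.2008912  0.19776245] [-0.25957064 -0.08712087 -1.04963401] 0.008467601518249495 [-0.59  0.46  0.28  1.68 -0.14  1.03  0.05]
[[-3.061e-01  9.520e-01  1.000e-04]
 [ 9.520e-01  3.061e-01 -0.000e+00]
 [-1.000e-04  0.000e+00 -1.000e+00]] yaw y 17.825432475563037
to go in tool cm [ 0.07468424 -0.00070476  0.07624031]
0.0021428588821414078
the job is handed in; nothing more can be done
```

I peeled the grey top tray off the stack and handed it in while still holding it over the light panel. I pinched the lug and turned the tray about 31° around its far corner, which stayed seated. Then I lifted it clear, levelled it and carried it across, finishing at 14.5 s of the 48 s allowed.

**Last checks**
- **Position:** the arm's readings put the tray's centre within about 2 mm of the panel's centre and about 15 cm above its face.
- **Level and still:** the camera fit shows a tilt of about 0.4°, and joint speeds are about 0.002 rad/s.
- **Grip and force:** the grip is firm, and the wrist carries about 1 N, roughly the tray's weight.
- **Surroundings:** the rings and carton show no change in the top image. The stack's rim and tabs look to be where they were; its pixels changed because the rings inside now show.

**One disagreement:** the tray position fitted from the scene camera alone differs from the arm's readings by about 2 cm. The difference lies along the camera's line of sight, where a single view judges distance poorly, so I trusted the arm's readings.

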